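# Seat a foam board in the trimmer and lock its clamp

## Robot

A 6-joint arm with a two-finger parallel gripper is mounted at the origin on the work surface. World frame = base frame: x ahead of the robot, y to its left, z up, the work surface at z = 0. Lengths are in m, angles in degrees, forces in N, time in s.
With the tool pointing down it reaches from about 0.25 to 0.725 m from the base axis. Payload 9.7 kg.
Tool frame: the origin (TCP) lies at the very end of the fingers, on their centre line; the grasp point (between the pads) lies 19 mm behind it; z points along the fingers, y is the line along which they close (so a half turn about z gives the same grasp; the last joint's range is limited). The gripper opens to 85 mm and grips with 20 to 120 N. Pads are 22 mm wide; open, the fingers measure 114 mm over their backs; the gripper's body (76 mm by 85 mm) begins 54 mm behind the grasp point. The pads swing forward as they close: fully open they stand 13 mm farther back than shut.
Start: joints at [-72.938, 4.979, 10.078, 95.1, 0, 90], TCP at [0.161, -0.526, 0.231] pointing down, gripper open.
Joint ranges: [-179.16, 179.16], [-48.56, 103.87], [-65.8, 70.77], [-126.05, 130.52], [-82.76, 87.17], [-180, 180]. Speed limits (degrees/s): [127.2, 127.2, 147.25, 180, 180, 180].

## Interface

Orientations are given as [roll, pitch, yaw] about the fixed x, y, z axes, in that order (R = Rz(yaw) Ry(pitch) Rx(roll)).
In Python, from workcell import bot gives the robot as it stands.
- The arm moves only by the tool arm_command, never from a script. Its argument "series" is a list of rows, each a list of 4 numbers: the shift along the tool's x, y, z in m, then the turn about the tool's z in rad. A call has exactly 5 rows; each row is the pose to reach, as a shift and turn from the pose commanded when the call began, along the tool's axes at that moment; what a row does not reach only later rows make up. A row lasts 1/10 s, in which the tool goes at most 50 mm and 8.59 degrees, less where a joint would pass 70% of its speed; a pose out of reach is approached as far as the arm can. A call with a gripper value outside its range is refused whole. "hand" is the finger opening in m, from 0 to 0.0854, set as the call begins (left out, the last holds). The fingers move at their own pace and stop on an object; "grip_force" is the grip in N (left out, the last holds). Time passes only in rows, so rows that repeat a pose let the fingers close, or fill a call up. It gives the time, the measured TCP pose, the force, the opening and the grip force at its end, in the units of the state.
- bot.get_obs(): the state, without advancing time (a new reading comes with each control period).
- bot.camera(name): name is "scene" or "top" or "wrist"; returns a dict with "color" (480x640x3 uint8, blue, green, red), "camera_matrix" (3x3 intrinsics, pixels), "dist_coeffs" ([k1, k2, p1, p2, k3] as OpenCV has them; the pictures are not rectified), "xyz" and "orientation" of the camera in the world; the wrist camera has in their place "T_tool_cam" (4x4, takes a point from camera to tool coordinates, whose origin is the TCP and whose axes are the flange's). Camera axes: x right, y up, looking along -z (the intrinsics and any distortion apply to the point x, -y, -z); pixel columns grow to the right and rows downward; lengths in m; the calibration is good to about 2 mm. A picture is of the moment at which its call begins: read the wrist's pose just before it. There is no depth.
- bot.job_done(): hands the job in; it is judged then, once.
Trained networks look in the newest picture that a camera, given by its name, has taken for a name from the list of things; names that differ only in an ending like _2 or _b are one class to them, and where a whole thing is asked for, a point or a joint stands for the part that bears it (a point fixed in the world has none). Each returns a list of dicts, best first, with "confidence" (0 to 1); they miss things now and then, are a little off and sometimes report something else, mostly with a low value. They report only what shows in the picture. A call takes as long as a camera call. They do not tell look-alikes from the thing itself.
- bot.find_in(camera, target): "location" ([column, row] in pixels, amid what is visible of it).
- bot.mark_of(camera, target): "location" ([column, row] in pixels: a listed point, or the origin of a listed thing).
The state is a dict: "time": time; "q": joint angles; "qd": joint speeds; "joint_efforts": joint torques, N m; "ee_pos": TCP position; "tcp_rot": TCP orientation; "wrist_force": force on the tool from outside, world axes, zero at the start; "torque": the same for the moment, N m; "opening": finger opening in m; "grasp_force": force on a finger pad.
Only numpy, scipy, OpenCV 4.12 (cv2) and the standard library are available. Lean on these libraries where they do the work, as an engineer would, in place of code of your own. Each camera call takes 0.05 s, during which the arm holds its last target. There are 200 camera calls.

## Task

With the fingertips only, push the foam-board panel back over the trimmer's bed until its back edge lies flush against the back stop, and then slide the clamp lever at the right of the bed away from you, past its first click, all the way to its second stop so that the panel is locked. Do not lift the panel, and leave the other things where they are.

Things in the scene. Friction and masses are not known exactly. Their poses are not given: they have to be found in the camera images.
- trimmer: Board trimmer fixed to the table, pose varies. Grey slab bed with green gridded inlay, 350 mm deep (its x, -220 to +130), 400 wide (its y, -200 to +200), top 20 above the table. Origin on the table under the bed; x points away from the robot towards the stop, y left, z up. Black end blocks (x +34 to +78, y +-156 to +-192) rise 55 above the bed.
- rail_mid (a point): Middle of the top of the fixed aluminium rail that crosses the bed along y at trimmer x +44 to +68 mm, top 52 above the bed; a cutting head parked on it at y +118 reaches 67 above the bed. Below it the clear clamp bar (x +41 to +71) hangs 22 above the bed with the lever at 0 and comes down in step with it, to 10.2 above the bed with the lever at 0.070.
- stop_face (a point): Centre of the back stop's face, at the height of the bed's top. The face is upright, 300 mm wide along the trimmer's y, 14 high, looks towards the robot (-x of the trimmer) and lies at x +100 in the trimmer's frame.
- panel: Loose foam-board panel with a black and grey design, 130 (its x) x 170 (its y) x 10 mm, about 70 g, flat on the bed, far part at or under the raised clamp bar. Origin: centre of its underside; x points to its back edge (the one for the stop), z up. Its back edge starts roughly 30 to 70 short of the stop, askew up to 0.2 rad. Slides at under 1.5 N; askew, it can bind on the stop.
- clamp_lever (a joint): Travel in m along the trimmer's +x (away from the robot): 0 open, 0.035 first detent (hold), 0.070 second stop (lock, a hard end). Springs make it click into these three rests: it takes about 6 N to leave the open rest, and again to leave the first detent; past midway between two rests it snaps on by itself. Friction about 1 N.
- lever_top (a point): Centre of the top of the lever's grey upright tab, moves with it. Tab 12 mm thick along the travel, 28 wide, 34 high, top 67 above the table, on a black track (top 32 above the table, 118 long, 36 wide) along the trimmer's x at y -172, on the bed's right edge. The track reaches 24 nearer to the robot than the tab's centre at 0. The right end block begins 39 beyond the tab's centre at 0.070.
- eraser: Bystander (sizes in mm): white eraser in a card sleeve, 45 x 22 x 13, lying on the trimmer's bed near its front right. Origin at the underside's centre.
- sharpener: Bystander (sizes in mm): small metal pencil sharpener, 26 x 18 x 14, lying on the trimmer's bed near its front left. Origin at the underside's centre.
- glue_stick: Bystander (sizes in mm): white glue stick standing upright on the table to the right of the trimmer, diameter 27, height 74. Origin at the underside's centre.
- tape_roll: Bystander (sizes in mm): roll of tape lying flat on the table to the right, outer diameter 96, height 24. Origin at the underside's centre.
- ink_jar: Bystander (sizes in mm): ink jar standing on the table to the left of the trimmer, diameter 56, height 60. Origin at the underside's centre.
- pen_pot: Bystander (sizes in mm): dark pot with pens standing on the table far to the right, diameter 72, 95 high, pens to about 180 high. Origin at the underside's centre.
Not all that is in view belongs to the job. What is meant by the panel is not yellow, and is the smaller of those in its own colour.

How it is judged (in metres and radians):
On the way, in this order (a step that is already met when the one before it is completed fails the run):
1. the panel lies flush against the back stop while the clamp lever is still open (x of panel in the frame of stop_face above -0.068 m and angle between the x axis of panel and the x axis of trimmer, either way round below 0.035 rad and value of joint clamp_lever below 0.012 m), for 0.2 s.
2. the lever has gone past its first detent to the second stop (value of joint clamp_lever above 0.066 m), for 0.2 s.
At the end, for the whole second after the job is handed in: The panel lies flat and at rest on the bed with its back edge against the stop (within 3 mm, square within 2 degrees) and the clamp lever is at its second stop (within 4 mm) (x of panel in the frame of stop_face above -0.068 m and angle between the x axis of panel and the x axis of trimmer, either way round below 0.035 rad and value of joint clamp_lever above 0.066 m and height (world z) of panel below 0.023 m and angle between panel's own z axis and vertical below 0.03 rad and linear speed of panel below 0.01 m/s); the robot touches nothing.
It fails at once if the panel is lifted off the bed (height (world z) of panel above 0.032 m or angle between panel's own z axis and vertical above 0.17 rad).
It fails at once if a bystander is moved by more than 25 mm (distance of any of eraser, sharpener, glue_stick, tape_roll, ink_jar, pen_pot from where it was at the start of the episode above 0.025 m).
It also fails if it takes over 58 s, if anything falls off the work surface, if the arm or the gripper's body presses on something with over 40 N, if the wrist force passes 120 N, or if a joint passes its speed limit or range.

## Working session

There is one attempt and no reset: what is moved stays moved. The work goes in short steps, Python scripts to look and compute and a tool call to move; the robot and the scene stay as the last step left them, time stands still between calls to the robot, and variables do not carry over. Pictures are saved under pics/ and viewed, at most 10 in all, crops included, and the job is handed in when it is done.

Besides the shell and the picture viewer there is one more tool, called after ">>>" as name([rows], argument=value, ...), one row to a line, values as JSON. arm_command: Moves the arm, as the interface text tells. Its arguments: {"type":"object","properties":{"series":{"type":"array"},"hand":{"type":"number"},"grip_force":{"type":"number"}},"required":["series"]}

```bash
mkdir -p pics; ls
cat > h.py <<'E'
import numpy as np, cv2
from scipy.spatial.transform import Rotation as R
from workcell import bot
def cam(name):
    o=bot.get_obs(); c=bot.camera(name)
    K=np.array(c["camera_matrix"]);d=np.array(c["dist_coeffs"])
    if "T_tool_cam" in c:
        T=np.eye(4);T[:3,:3]=R.from_euler('xyz',o["tcp_rot"],degrees=True).as_matrix();T[:3,3]=o["ee_pos"]
        T=T@np.array(c["T_tool_cam"])
    else:
        T=np.eye(4);T[:3,3]=c["xyz"];a=np.array(c["orientation"],float)
        T[:3,:3]=a if a.shape==(3,3) else R.from_euler('xyz',a,degrees=True).as_matrix()
    return c["color"],K,d,T
def ray(px,z,K,d,T):
    p=cv2.undistortPoints(np.array(px,float).reshape(-1,1,2),K,d).reshape(-1,2)
    v=np.c_[p[:,0],-p[:,1],-np.ones(len(p))]@T[:3,:3].T
    return T[:3,3]+v*((z-T[2,3])/v[:,2])[:,None]
def proj(X,K,d,T):
    q=(np.atleast_2d(X)-T[:3,3])@T[:3,:3]; q=q*[1,-1,-1]
    return cv2.projectPoints(q,np.zeros(3),np.zeros(3),K,d)[0].reshape(-1,2)
E
python3 - <<'E'
from h import *
print(bot.get_obs())
for n in ["top","scene"]:
    im,K,d,T=cam(n); cv2.imwrite(f"pics/{n}0.png",im); print(n,T.round(3).tolist(),bot.camera(n)["orientation"])
    for t,z in [("trimmer",0),("rail_mid",.072),("stop_face",.02),("panel",.02),("lever_top",.067),("eraser",.02),("sharpener",.02),("glue_stick",0)]:
        for r in bot.mark_of(n,t)[:3]: print(t,np.round(r["location"]),round(r["confidence"],2),ray(r["location"],z,K,d,T)[0].round(4))
E
```

```text
pics
{'time': 0.0, 'q': array([-7.29384555e+01,  5.01004261e+00,  1.00342125e+01,  9.50990250e+01,
        4.40920397e-04,  8.99980052e+01]), 'qd': array([-0.00846478,  0.07213129,  0.0406233 ,  0.03496614, -0.10523185,
       -0.02000829]), 'joint_efforts': array([-1.37485171e-03, -5.20385563e+01,  4.64808011e+01,  1.61876151e-02,
       -9.97451662e-05,  1.99488460e-05]), 'ee_pos': array([ 0.16130446, -0.52557579,  0.23059105]), 'tcp_rot': array([-1.79925145e+02, -4.43526107e-04,  1.70635387e+01]), 'wrist_force': array([ 0.4716369 ,  0.60650935, -0.29163243]), 'torque': array([-0.00391305, -0.02034154,  0.02955547]), 'grasp_force': 0.0, 'opening': 0.0855037112766449}
top [[-0.004, 0.995, -0.099, 0.315], [-1.0, -0.004, 0.003, -0.032], [0.002, 0.099, 0.995, 1.481], [0.0, 0.0, 0.0, 1.0]] [  5.69197912  -0.14129331 -90.21563699]
rail_mid [317. 180.] 0.85 [ 0.618  -0.0506  0.072 ]
stop_face [316. 168.] 0.69 [ 0.6624 -0.0485  0.02  ]
panel [326. 212.] 0.92 [ 0.5418 -0.0743  0.02  ]
panel [186. 275.] 0.74 [0.3728 0.3014 0.02  ]
panel [412. 352.] 0.67 [ 0.1655 -0.2993  0.02  ]
lever_top [3
[... 413 characters left out ...]
 301.] 0.76 [ 0.5527 -0.048   0.    ]
rail_mid [304. 299.] 0.84 [ 0.6128 -0.0543  0.072 ]
rail_mid [276. 227.] 0.61 [ 0.4226 -0.1552  0.072 ]
stop_face [302. 336.] 0.69 [ 0.6608 -0.0489  0.02  ]
panel [309. 288.] 0.93 [ 0.5371 -0.06    0.02  ]
panel [243. 175.] 0.89 [ 0.1934 -0.3001  0.02  ]
panel [483. 260.] 0.73 [0.3867 0.3012 0.02  ]
lever_top [233. 242.] 0.55 [ 0.479  -0.2371  0.067 ]
lever_top [303. 300.] 0.5 [ 0.6101 -0.0579  0.067 ]
eraser [274. 227.] 0.76 [ 0.3668 -0.1765  0.02  ]
eraser [306. 297.] 0.47 [ 0.5617 -0.0617  0.02  ]
sharpener [374. 245.] 0.58 [0.3846 0.0587 0.02  ]
sharpener [274. 228.] 0.25 [ 0.371  -0.1751  0.02  ]
glue_stick [204. 256.] 0.92 [ 0.4706 -0.3124 -0.    ]
```

```bash
python3 -c "
import cv2
im=cv2.imread('pics/top0.png');cv2.imwrite('pics/topcrop.png',cv2.resize(im[130:390,150:470],(740,600),interpolation=2))"
```

```text
(no output)
```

View pics/topcrop.png

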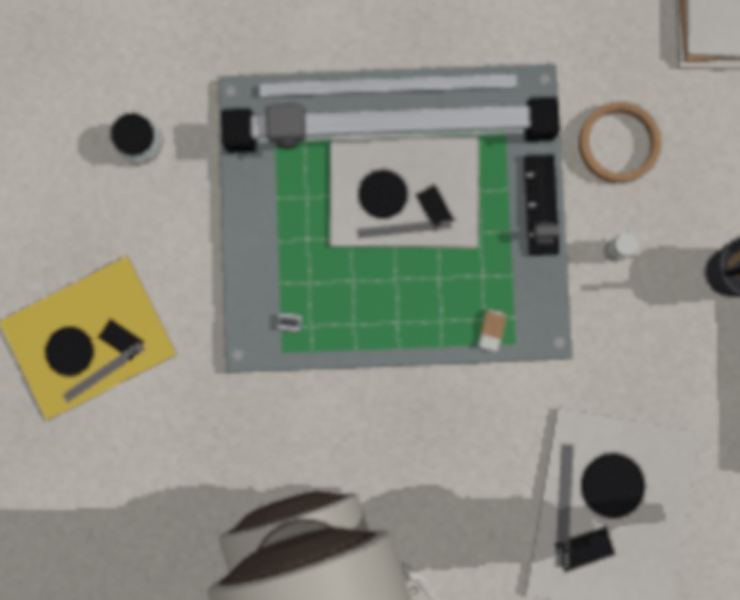

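View pics/scene0.png

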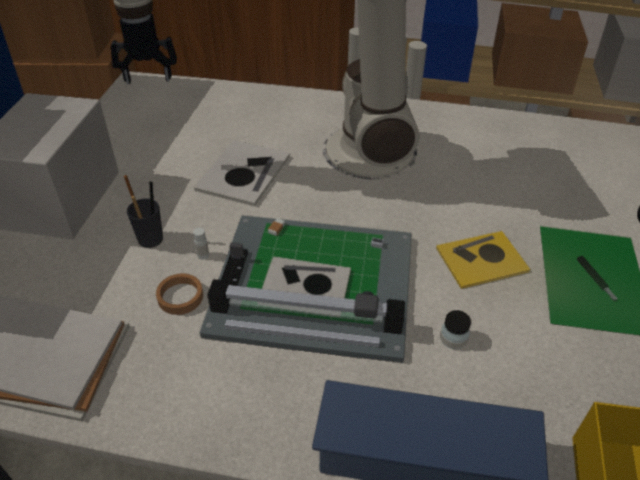

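The panel candidates in the crop are the white one on the bed (405,190), the yellow one on the left (90,340) and the larger white one at lower right (610,490). The one meant is the white one on the bed: it isn't yellow and it's the smaller of the two whites. The lever is at (545,235), the eraser at (492,330) and the sharpener at (288,322).

I'll move above the bed for a close look.

>>> arm_command([
  [0.035, -0.033, 0, 0.05],
  [0.07, -0.066, 0, 0.1],
  [0.105, -0.1, 0, 0.15],
  [0.14, -0.133, 0, 0.2],
  [0.175, -0.165, 0, 0.25],
], hand=0.0854)

```text
time: 1.5
ee_pos: [0.2807, -0.315, 0.2314]
tcp_rot: [180.0, -0.0, 2.6]
wrist_force: [1.5, -0.4, 0.5]
opening: 0.0855
grasp_force: 0.0
```

Run:
```python
from h import *
im,K,d,T=cam("top")
o=bot.get_obs();print(o["time"],o["ee_pos"],o["tcp_rot"],np.array(bot.camera("wrist")["T_tool_cam"]).round(3).tolist())
f=lambda p:np.array(p)/[740/320,600/260]+[150,130]
c=ray(f([(218,78),(556,65),(571,357),(225,372)]),.02,K,d,T);print(c.round(4))
x=(c[0]+c[1]-c[2]-c[3]);y=c[0]+c[3]-c[1]-c[2];print(np.linalg.norm(x)/2,np.linalg.norm(y)/2,np.degrees(np.arctan2(x[1],x[0])),np.degrees(np.arctan2(-y[0],y[1])),c.mean(0))
print(ray(f([(331,140),(477,137),(479,247),(330,245)]),.03,K,d,T).round(4))
```

```text
1.55 [ 0.28322141 -0.3104722   0.23195653] [-1.79918806e+02 -1.15912265e-01  2.56021914e+00] [[0.001, 0.964, 0.266, 0.067], [1.0, -0.001, 0.001, -0.0], [0.001, 0.266, -0.964, -0.142], [0.0, 0.0, 0.0, 1.0]]
[[ 0.6743  0.147   0.02  ]
 [ 0.6889 -0.2511  0.02  ]
 [ 0.345  -0.2618  0.02  ]
 [ 0.3294  0.1358  0.02  ]]
0.3445960775451251 0.3981609036936676 1.82645923871322 2.1759528341395407 [ 0.50939455 -0.05752931  0.02      ]
[[ 0.5973  0.0137  0.03  ]
 [ 0.6004 -0.1556  0.03  ]
 [ 0.4718 -0.1563  0.03  ]
 [ 0.4747  0.0148  0.03  ]]
```

>>> arm_command([
  [0.032, -0.038, 0, 0],
  [0.064, -0.076, 0, 0],
  [0.096, -0.114, 0, 0],
  [0.128, -0.152, 0, 0],
  [0.16, -0.19, 0, 0],
])

```text
time: 2.1
ee_pos: [0.432, -0.118, 0.2315]
tcp_rot: [180.0, -0.0, 2.7]
wrist_force: [1.4, -1.6, 0.3]
opening: 0.0853
grasp_force: 0.0
```

Run:
```python
from h import *
for _ in range(3): bot.camera("top")
im,K,d,T=cam("wrist"); cv2.imwrite("pics/w1.png",im); np.savez("w1.npz",K=K,d=d,T=T)
o=bot.get_obs();print(o["time"],o["ee_pos"],o["tcp_rot"])
for t,z in [("trimmer",0),("rail_mid",.072),("stop_face",.02),("panel",.02),("lever_top",.067),("eraser",.02),("sharpener",.02)]:
    for r in bot.mark_of("wrist",t)[:2]: print(t,np.round(r["location"]),round(r["confidence"],2),ray(r["location"],z,K,d,T)[0].round(4))
```

```text
2.3 [ 0.43140288 -0.1187038   0.23104195] [1.79995075e+02 3.92434740e-02 2.91051615e+00]
panel [267.  82.] 0.88 [ 0.539  -0.0673  0.02  ]
lever_top [470. 161.] 0.66 [ 0.486  -0.2295  0.067 ]
eraser [369. 276.] 0.9 [ 0.3728 -0.1671  0.02  ]
eraser [122. 251.] 0.25 [0.3841 0.0672 0.02  ]
sharpener [122. 250.] 0.96 [0.3854 0.0667 0.02  ]
```

View pics/w1.png

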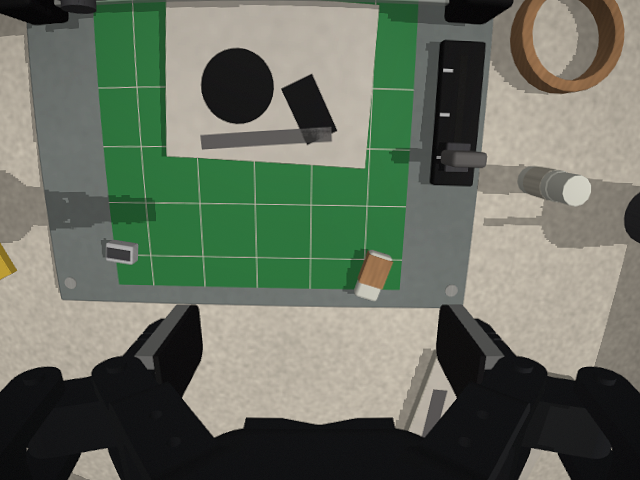

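The wrist view shows the panel's front corners at (166,157) and (364,167). The bed's front corners are at (62,299) and (463,308), the lever tab's top at (463,158), and the eraser and sharpener sit near the front.

```bash
cat >> h.py <<'E'
def tri(yaw,org): # world<->trimmer
    c,s=np.cos(yaw),np.sin(yaw); return np.array([[c,-s],[s,c]]),np.array(org)
E
python3 - <<'E'
from h import *
z=np.load("w1.npz");K,d,T=z["K"],z["d"],z["T"]
b=ray([(62,299),(463,308)],.02,K,d,T)[:,:2];p=ray([(166,157),(364,167)],.03,K,d,T)[:,:2];e=ray([(470,161),(463,158)],.067,K,d,T)[:,:2]
g=ray([(103,147),(411,147.5),(133,90),(415,90)],.02,K,d,T)[:,:2]
print("b",b,"p",p,"e",e)
for q in(b,p): v=q[0]-q[1];print(np.linalg.norm(v),np.degrees(np.arctan2(-v[0],v[1])))
a=ray([(98,88),(414,90),(103,147),(410,150),(109,202),(406,207)],.02,K,d,T)[:,:2]
for i in(0,2,4): v=a[i]-a[i+1];print("grid",np.degrees(np.arctan2(-v[0],v[1])))
v=b[0]-b[1];yaw=np.arctan2(-v[0],v[1]);M=tri(yaw,0)[0];m=b.mean(0)
O=m+M@[.22,0];print("yaw",np.degrees(yaw),"org",O,"panel front in tri",(p-O)@M,"lever",(e-O)@M,"stop",O+M@[.1,0])
E
```

```text
b [[ 0.33010758  0.13449526]
 [ 0.34398151 -0.26174787]] p [[ 0.47365957  0.01655435]
 [ 0.47352501 -0.15268517]] e [[ 0.48591174 -0.22923726]
 [ 0.48778357 -0.22346959]]
0.3964859371100686 2.0053171850220197
0.1692395761059609 -0.04555459408422839
grid 2.0569057078240998
grid 2.1395660594043617
grid 1.9694653276957663
yaw 2.0053171850220197 org [ 0.55690982 -0.05592801] panel front in tri [[-0.08066294  0.07535108]
 [-0.08671949 -0.09378008]] lever [[-0.07701907 -0.17071873]
 [-0.07494656 -0.16502009]] stop [ 0.65684857 -0.05242879]
```

>>> arm_command([
  [0.0125, -0.045, 0.0, 0.012],
  [0.0125, -0.0495, 0.049, 0.012],
  [0.0125, -0.0495, 0.098, 0.012],
  [0.0125, -0.0495, 0.147, 0.012],
  [0.0125, -0.0495, 0.182, 0.012],
])

```text
time: 3.15
ee_pos: [0.4397, -0.0695, 0.0463]
tcp_rot: [-180.0, 0.1, 2.0]
wrist_force: [0.1, 0.0, -0.0]
opening: 0.085
grasp_force: 0.0
```

>>> arm_command([
  [0, 0, 0.003, 0],
  [0, 0, 0.007, 0],
  [0, 0, 0.011, 0],
  [0, 0, 0.015, 0],
  [0, 0, 0.015, 0],
])

```text
time: 3.65
ee_pos: [0.4416, -0.0694, 0.035]
tcp_rot: [180.0, -0.1, 2.0]
wrist_force: [0.8, 0.9, -0.4]
opening: 0.0855
grasp_force: 0.0
```

Run:
```python
from h import *
im,K,d,T=cam("wrist"); cv2.imwrite("pics/w2.png",im)
o=bot.get_obs();print(o["time"],o["ee_pos"],o["tcp_rot"],o["wrist_force"])
```

```text
3.7 [ 0.44158257 -0.06932505  0.03502679] [ 1.79988336e+02 -6.08079620e-02  2.04841725e+00] [-0.43947003 -0.04357652 -0.96896023]
```

View pics/w2.png

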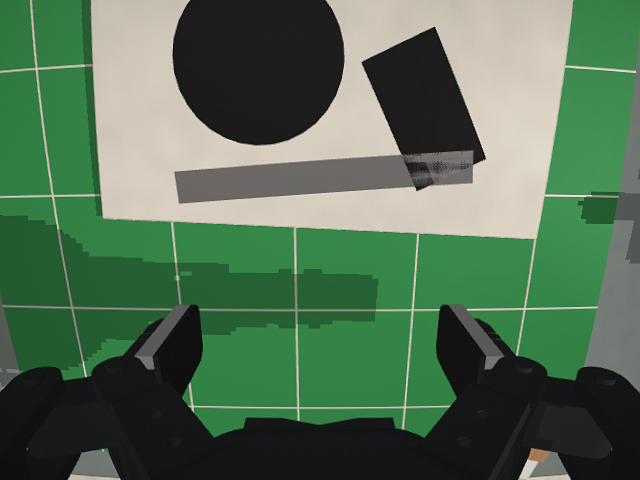

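The fingers straddle the panel's front edge evenly, about 20 mm short of it (edge from (103,218) to (536,238)). Next I'll lower and feel for the bed.

>>> arm_command([
  [0, 0, 0.004, 0],
  [0, 0, 0.008, 0],
  [0, 0, 0.011, 0],
  [0, 0, 0.013, 0],
  [0, 0, 0.013, 0],
])

```text
time: 4.2
ee_pos: [0.4409, -0.0692, 0.0209]
tcp_rot: [-180.0, 0.0, 2.1]
wrist_force: [0.5, -0.3, 0.3]
opening: 0.0854
grasp_force: 0.0
```

>>> arm_command([
  [0, 0, 0.002, 0],
  [0, 0, 0.004, 0],
  [0, 0, 0.006, 0],
  [0, 0, 0.008, 0],
  [0, 0, 0.008, 0],
])

```text
time: 4.7
ee_pos: [0.4409, -0.0692, 0.0129]
tcp_rot: [-180.0, 0.0, 2.1]
wrist_force: [0.6, -0.8, -0.3]
opening: 0.0854
grasp_force: 0.0
```

>>> arm_command([
  [0.0, 0, 0.002, 0],
  [0.007, 0, 0.002, 0],
  [0.014, 0, 0.002, 0],
  [0.021, 0, 0.002, 0],
  [0.026, 0, 0.002, 0],
])

```text
time: 5.2
ee_pos: [0.4679, -0.0683, 0.0113]
tcp_rot: [180.0, 0.0, 2.1]
wrist_force: [-0.5, -0.4, 0.3]
opening: 0.0854
grasp_force: 0.5
```

>>> arm_command([
  [0.006, 0, 0, 0],
  [0.012, 0, 0, 0],
  [0.018, 0, 0, 0],
  [0.024, 0, 0, 0],
  [0.03, 0, 0, 0],
])

```text
time: 5.7
ee_pos: [0.4976, -0.0672, 0.0112]
tcp_rot: [-180.0, 0.0, 2.1]
wrist_force: [-1.0, -0.0, -0.8]
opening: 0.0857
grasp_force: 0.2
```

Run:
```python
from h import *
im,K,d,T=cam("wrist"); cv2.imwrite("pics/w3.png",im)
o=bot.get_obs();print(o["time"],o["ee_pos"],o["tcp_rot"],o["wrist_force"])
```

```text
5.75 [ 0.49837147 -0.06719517  0.01130249] [ 1.79999934e+02 -4.25052025e-02  2.05338079e+00] [-0.48008017  0.13997548  0.2376739 ]
```

View pics/w3.png

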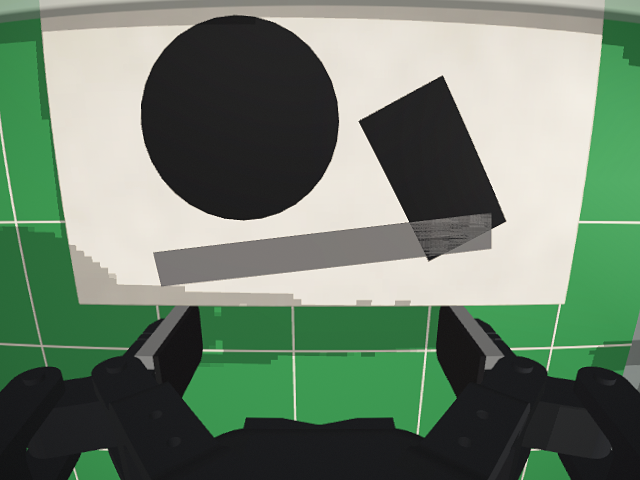

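The panel is now square against both fingers, with its front edge level at row 304. I'll push on to the stop and watch the force.

>>> arm_command([
  [0.003, 0, 0, 0],
  [0.006, 0, 0, 0],
  [0.009, 0, 0, 0],
  [0.012, 0, 0, 0],
  [0.014, 0, 0, 0],
])

```text
time: 6.25
ee_pos: [0.5113, -0.0667, 0.0113]
tcp_rot: [-180.0, -0.0, 2.1]
wrist_force: [-0.4, -0.2, 0.5]
opening: 0.0855
grasp_force: 0.3
```

>>> arm_command([
  [0.001, 0, 0, 0],
  [0.002, 0, 0, 0],
  [0.003, 0, 0, 0],
  [0.003, 0, 0, 0],
  [0.003, 0, 0, 0],
])

```text
time: 6.75
ee_pos: [0.5142, -0.0666, 0.0113]
tcp_rot: [180.0, -0.0, 2.1]
wrist_force: [-0.3, 0.3, 0.2]
opening: 0.0855
grasp_force: 0.0
```

Run:
```python
from h import *
im,K,d,T=cam("wrist")
o=bot.get_obs();print(o["time"],o["ee_pos"],o["tcp_rot"],o["wrist_force"])
print(ray([(292,304)],.03,K,d,T))
```

```text
6.8 [ 0.51414568 -0.06665213  0.01134421] [ 1.79997557e+02 -1.31386227e-02  2.04975282e+00] [ 0.46146142 -0.73485757 -0.25477365]
[[ 0.52548826 -0.05663165  0.03      ]]
```

>>> arm_command([
  [0.001, 0, 0, 0],
  [0.001, 0, 0, 0],
  [0.002, 0, 0, 0],
  [0.002, 0, 0, 0],
  [0.002, 0, 0, 0],
])

```text
time: 7.3
ee_pos: [0.5152, -0.0666, 0.0112]
tcp_rot: [-180.0, 0.1, 2.0]
wrist_force: [-5.5, 0.4, 3.5]
opening: 0.0849
grasp_force: 3.0
```

>>> arm_command([
  [0.001, 0, 0, 0],
  [0.001, 0, 0, 0],
  [0.002, 0, 0, 0],
  [0.002, 0, 0, 0],
  [0.002, 0, 0, 0],
])

```text
time: 7.8
ee_pos: [0.5153, -0.0665, 0.0111]
tcp_rot: [-180.0, 0.3, 2.0]
wrist_force: [-16.1, -0.8, 10.8]
opening: 0.0854
grasp_force: 8.1
```

Firm contact with the stop at 16 N. Now I'll back off and verify.

>>> arm_command([
  [-0.002, 0, 0, 0],
  [-0.004, 0, 0, 0],
  [-0.012, 0, 0, 0],
  [-0.025, 0, 0, 0],
  [-0.04, 0, 0, 0],
])

```text
time: 8.3
ee_pos: [0.4776, -0.0679, 0.0112]
tcp_rot: [180.0, -0.0, 2.1]
wrist_force: [0.4, -0.2, 0.0]
opening: 0.0855
grasp_force: 0.0
```

>>> arm_command([
  [0, 0, -0.02, 0],
  [0, 0, -0.06, 0],
  [0, 0, -0.1, 0],
  [0, 0, -0.14, 0],
  [0, 0, -0.14, 0],
], hand=0.0)

```text
time: 8.8
ee_pos: [0.4801, -0.0682, 0.1569]
tcp_rot: [179.9, -0.5, 2.1]
wrist_force: [1.4, -0.2, -1.3]
opening: 0.012
grasp_force: 0.0
```

Run:
```python
from h import *
o=bot.get_obs();print(o["time"],o["ee_pos"],o["tcp_rot"],o["wrist_force"])
im,K,d,T=cam("wrist");cv2.imwrite("pics/w4.png",im);np.savez("w4.npz",K=K,d=d,T=T)
for t,z in [("rail_mid",.072),("stop_face",.02),("panel",.02),("lever_top",.067)]:
    for r in bot.mark_of("wrist",t)[:2]: print(t,np.round(r["location"]),round(r["confidence"],2),ray(r["location"],z,K,d,T)[0].round(4))
```

```text
8.8 [ 0.48005187 -0.06821393  0.1569168 ] [179.91812692  -0.48146358   2.05251178] [ 1.39155103 -0.16430186 -1.32108284]
rail_mid [297.   9.] 0.65 [ 0.6116 -0.0514  0.072 ]
panel [315.  68.] 0.55 [ 0.5905 -0.0613  0.02  ]
lever_top [577. 246.] 0.94 [ 0.4876 -0.23    0.067 ]
```

View pics/w4.png

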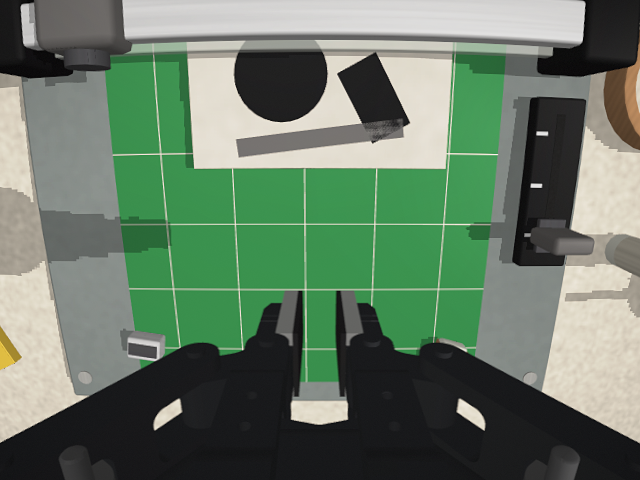

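The panel is at the bar with its front edge from (193,168) to (445,168). The lever is still open, with its tab at about (560,240).

Run:
```python
from h import *
z=np.load("w4.npz");K,d,T=z["K"],z["d"],z["T"]
p=ray([(193,168),(445,168)],.03,K,d,T)[:,:2];M,O=tri(np.radians(2.05),[.5569,-.056]);v=p[0]-p[1]
b=ray([(76,394),(540,398),(112,155),(500,153),(120,224),(489,224)],.02,K,d,T)[:,:2];
for i in(0,2,4): w=b[i]-b[i+1];print(np.degrees(np.arctan2(-w[0],w[1])))
print(np.degrees(np.arctan2(-v[0],v[1])),(p-O)@M,(b[:2]-O)@M)
o=bot.get_obs();print(o["time"],o["ee_pos"],o["tcp_rot"])
```

```text
1.6694659920951862
2.3238416131822617
2.0920579303852036
2.1155028642684472 [[-0.03114446  0.07580106]
 [-0.03095068 -0.09369854]] [[-0.21935151  0.19804147]
 [-0.22197499 -0.19696195]]
9.05 [ 0.47738204 -0.06783457  0.14985874] [-1.79978844e+02  1.14170791e-01  2.05144155e+00]
```

The panel is flush (front edge at -31 mm against -30 nominal) and square within 0.1°. On to the lever.

>>> arm_command([
  [-0.008, 0.04, 0, 0],
  [-0.016, 0.08, 0, 0],
  [-0.024, 0.12, 0, 0],
  [-0.03, 0.158, 0, 0],
  [-0.03, 0.158, 0.03, 0],
], hand=0.0)

```text
time: 9.55
ee_pos: [0.4542, -0.231, 0.1228]
tcp_rot: [179.8, -0.2, 1.8]
wrist_force: [1.1, -0.2, -0.5]
opening: -0.0001
grasp_force: 0.0
```

>>> arm_command([
  [0, 0, 0.02, 0],
  [0, 0, 0.04, 0],
  [0, 0, 0.06, 0],
  [0, 0, 0.079, 0],
  [0, 0, 0.079, 0],
])

```text
time: 10.05
ee_pos: [0.4515, -0.2258, 0.0385]
tcp_rot: [-179.8, 0.3, 2.0]
wrist_force: [-1.4, 0.5, 0.7]
opening: -0.0002
grasp_force: 0.0
```

Run:
```python
from h import *
im,K,d,T=cam("wrist");cv2.imwrite("pics/w5.png",im)
o=bot.get_obs();print(o["time"],o["ee_pos"],o["tcp_rot"],o["wrist_force"],o["opening"])
```

```text
10.1 [ 0.45235697 -0.22619787  0.04041587] [-179.89097569    0.20192024    2.05000452] [-0.2027742  -0.70488312  0.50949515] 2.6589390550175576e-05
```

View pics/w5.png

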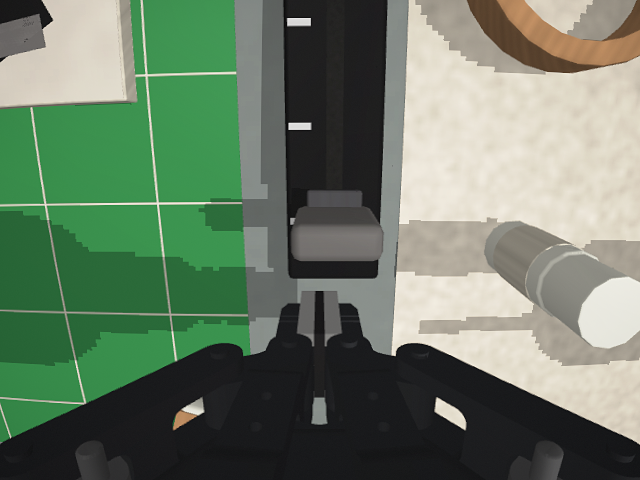

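The fingers are shut and aligned behind the tab (338,235), and the glue stick is clear to the right. Pushing.

>>> arm_command([
  [0.01, 0.002, 0, 0],
  [0.02, 0.002, 0, 0],
  [0.028, 0.002, 0, 0],
  [0.036, 0.002, 0, 0],
  [0.044, 0.002, 0, 0],
])

```text
time: 10.6
ee_pos: [0.4993, -0.2274, 0.0429]
tcp_rot: [180.0, -0.1, 2.1]
wrist_force: [0.5, -0.5, 0.1]
opening: -0.0
grasp_force: 0.0
```

>>> arm_command([
  [0.008, 0, 0, 0],
  [0.016, 0, 0, 0],
  [0.024, 0, 0, 0],
  [0.032, 0, 0, 0],
  [0.036, 0, 0, 0],
])

```text
time: 11.1
ee_pos: [0.5349, -0.2259, 0.0422]
tcp_rot: [-180.0, -0.0, 2.1]
wrist_force: [-0.5, 0.8, -0.3]
opening: 0.0004
grasp_force: 0.0
```

>>> arm_command([
  [0.002, 0, 0, 0],
  [0.004, 0, 0, 0],
  [0.006, 0, 0, 0],
  [0.007, 0, 0, 0],
  [0.007, 0, 0, 0],
])

```text
time: 11.6
ee_pos: [0.5398, -0.2258, 0.0422]
tcp_rot: [-180.0, 0.1, 2.0]
wrist_force: [-5.9, -0.9, 2.2]
opening: 0.0004
grasp_force: 2.8
```

>>> arm_command([
  [0.001, 0, 0, 0],
  [0.002, 0, 0, 0],
  [0.003, 0, 0, 0],
  [0.003, 0, 0, 0],
  [0.003, 0, 0, 0],
])

```text
time: 12.1
ee_pos: [0.54, -0.2258, 0.0422]
tcp_rot: [-180.0, 0.4, 2.0]
wrist_force: [-20.7, -0.3, 9.9]
opening: 0.0001
grasp_force: 10.3
```

>>> arm_command([
  [-0.005, 0, 0, 0],
  [-0.02, 0, 0, 0],
  [-0.04, 0, 0, 0],
  [-0.06, 0, -0.02, 0],
  [-0.07, -0.02, -0.06, 0],
])

```text
time: 12.6
ee_pos: [0.4704, -0.2085, 0.1001]
tcp_rot: [-179.9, 0.3, 1.9]
wrist_force: [0.8, 0.6, 1.2]
opening: -0.0002
grasp_force: 0.0
```

>>> arm_command([
  [0, -0.03, -0.04, 0],
  [0, -0.05, -0.08, 0],
  [0, -0.08, -0.08, 0],
  [0, -0.08, -0.08, 0],
  [0, -0.08, -0.08, 0],
])

```text
time: 13.1
ee_pos: [0.4704, -0.1279, 0.1824]
tcp_rot: [180.0, -0.0, 2.1]
wrist_force: [0.6, 0.2, 0.4]
opening: -0.0001
grasp_force: 0.0
```

Run:
```python
from h import *
im,K,d,T=cam("wrist");cv2.imwrite("pics/w6.png",im);np.savez("w6.npz",K=K,d=d,T=T)
o=bot.get_obs();print(o["time"],o["ee_pos"],o["tcp_rot"],o["wrist_force"])
M,O=tri(np.radians(2.05),[.5569,-.056])
for t,z in [("panel",.02),("lever_top",.067)]:
    for r in bot.mark_of("wrist",t)[:2]: print(t,np.round(r["location"]),round(r["confidence"],2),(ray(r["location"],z,K,d,T)[0,:2]-O)@M)
```

```text
13.15 [ 0.47021569 -0.12837234  0.18196404] [1.79993790e+02 6.46863357e-03 2.08067071e+00] [0.19742111 0.09025428 0.2344179 ]
panel [234.  56.] 0.76 [ 0.0332181  -0.00681973]
lever_top [484. 111.] 0.69 [-0.00676915 -0.17177682]
```

View pics/w6.png

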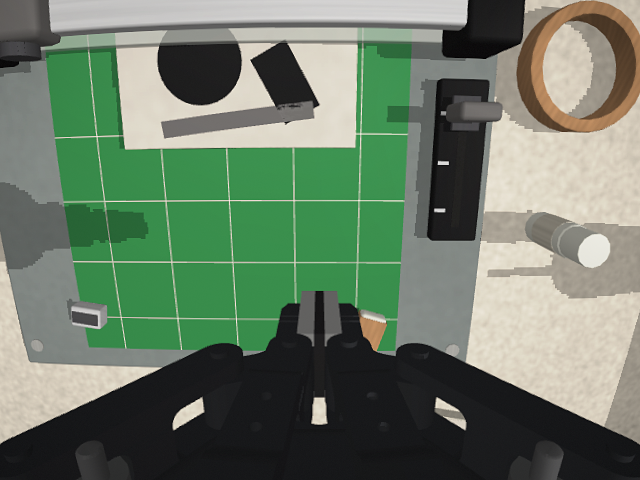

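The lever tab (470,113) is at the far end of its track, at trimmer x of about -6 against -5 nominal, and it hit a hard end at 20 N. I'll check the panel's front edge, (125,149) to (355,147), once more and hand in if it's good.

Run:
```python
from h import *
z=np.load("w6.npz");K,d,T=z["K"],z["d"],z["T"]
p=ray([(125,149),(355,147.5)],.03,K,d,T)[:,:2];M,O=tri(np.radians(2.05),[.5569,-.056]);q=(p-O)@M;print(q)
if abs(q[:,0]+.0305).max()<.003: print(bot.job_done())
```

```text
[[-0.03151819  0.07493699]
 [-0.03151231 -0.09400645]]
the job is handed in; nothing more can be done
None
```

The job is handed in: the panel measured square and about 1.5 mm from nominal flush at the back stop (within the 3 mm allowed), and the lever was pushed to its hard second stop; no verdict was returned.

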